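Close the disc cutter and set its clamp screw a quarter turn off

TASK

Lower the hinged punch plate of the disc cutter (the one with the red ball handle) gently until it lies fully down on its stop, and then turn the brass knurled nut on it clockwise until it bottoms out. Then back the nut off a quarter turn, so that the metal strip can just slide, and finish while still holding the nut in your grip: do not let go of it. Leave the other things on the bench where they are.

Things in the scene. Friction and masses are not known exactly. Their poses are not given: they have to be found in the camera images.
- disc_cutter: Jeweller's disc cutter, bolted to the bench: dark steel base 120 (x) x 110 (y) x 45 mm high with a thin metal strip lying over it and sticking out 65 mm on its +y side. Origin: centre of its underside, on the bench; z up. Its -x side is the front, its +x side carries the hinge. Closed, the plate covers the base: plate top 59 mm above the bench.
- hinge (a point): Point on the hinge axis of the punch plate, mid-width, at (64, 0, 53) mm in the disc cutter's frame; axes as the disc cutter's: the hinge axis is y.
- cover (a joint): Angle (rad) of the hinged punch plate (aluminium, 110 x 106 x 12 mm, about 0.4 kg): 0 = fully down on its stop, level; grows as it is lifted, 1.5 at most. Its hinge is stiff: it stays where it is left, and 1 to 5 N at the ball moves it. Angle A puts the ball centre at 64 - 152 cos A along the disc cutter's x and 53 + 152 sin A mm above the bench.
- ball (a point): Centre of the red ball handle, 24 mm in diameter, on a stem 8 mm thick straight in front of the punch plate, 152 mm from the hinge axis and 30 mm from the plate's front edge; with the plate down it is 53 mm above the bench. Axes: the plate's (x along the plate towards the hinge, y along the hinge, z out of the plate's top). It can be pinched along y from above and pivots between the fingers.
- nut_grip (a point): Centre of the brass knurled nut's head, 36 mm in diameter, 28 mm high, on a 26 mm collar 10 mm high on the punch plate, 67 mm from the hinge axis. With the plate down it is 83 mm above the bench (24 above the plate's top), up to 2 mm more when unscrewed. The point turns with the nut; z: nut's axis, away from the plate. A white line on top of the head runs from its centre along -x.
- nut (a joint): Turn of the knurled nut (rad): 0 = bottomed out against the plate (hard stop; the white line then points at the red ball); grows as it is unscrewed, counter-clockwise seen from above, 4.7 at most. Thread lead 2 mm a turn; friction about 0.05 N m; stays where it is left. A quarter turn is 1.57.
- screw: The captive screw in the punch plate that carries the brass nut and moves up and down with it (it does not turn). Origin on the nut's axis, at the plate's top (6 mm above the hinge axis height with the plate down) when bottomed out.
- jar: Bystander: clear jar of findings, 48 mm in diameter, 45 mm high, beside the disc cutter. Origin under its centre.
- ring_clamp: Bystander: wooden ring clamp lying flat, 150 x 34 x 24 mm, beside the disc cutter. Origin under its centre, x along it.
- tray: Bystander: open black tray, 120 x 100 x 30 mm, off to one side. Origin under its centre.
- doming_block: Bystander: brass doming block, 50 mm cube with round dimples, off to the other side. Origin under its centre.
- hammer: Bystander: hammer 220 mm long, lying beyond the disc cutter. Origin under its middle.
- graver: Bystander: graver with wooden handle, 160 mm long, lying near the robot on its left. Origin under its middle.
- bangle: Bystander: silver bangle lying flat, 64 mm in diameter, 8 mm high, near the robot on its right. Origin under its centre.
There are look-alikes about, which are no part of the job. Leave any pink or turquoise look-alike of the disc_cutter alone.

How it is judged:
On the way, in this order (a step that is already met when the one before it is completed fails the run):
1. the punch plate is fully down on its stop (value of joint cover below 0.03 rad and velocity of joint cover above -0.1 rad/s), for 0.2 s.
2. with the plate down, the nut is bottomed out (value of joint cover below 0.03 rad and value of joint nut below 0.12 rad), for 0.2 s.
At the end, for the whole second after the job is handed in: The plate is down (within 0.03 rad), the nut has been bottomed out (within 0.12 rad) and now stands a quarter turn off (1.25 to 1.89 rad), still, and the fingers are holding it with more than 4 N (value of joint cover below 0.03 rad and value of joint nut between 1.25 and 1.89 rad and velocity of joint nut between -0.1 and 0.1 rad/s and contact force between the fingers and screw above 4 N); the arm keeps its last pose, push and grip.
It fails at once if the plate slams: it comes down faster than 0.9 rad/s over the last 0.2 rad (value of joint cover below 0.2 rad and velocity of joint cover below -0.9 rad/s).
It fails at once if a bystander is moved more than 25 mm (distance of any of jar, ring_clamp, tray, doming_block, hammer, graver, bangle from where it was at the start of the episode above 0.025 m).
It also fails if it takes over 72 s, if anything falls off the work surface, if the arm or the gripper's body presses on something with over 40 N, if the wrist force passes 120 N, or if a joint passes its speed limit or range.

ROBOT

A 6-joint arm with a two-finger parallel gripper is mounted at the origin on the work surface. World frame = base frame: x ahead of the robot, y to its left, z up, the work surface at z = 0. Lengths are in m, angles in rad, forces in N, time in s.
With the tool pointing down it reaches from about 0.275 to 1 m from the base axis. Payload 8.4 kg.
Tool frame: the origin (TCP) lies between the finger pads; the fingertips stand 11 mm ahead of it and the grasp point (between the pads) lies 8 mm behind it; z points along the fingers, y is the line along which they close (so a half turn about z gives the same grasp; the last joint's range is limited). The gripper opens to 85 mm and grips with 20 to 120 N. Pads are 22 mm wide; open, the fingers measure 114 mm over their backs; the gripper's body (76 mm by 85 mm) begins 54 mm behind the grasp point. The pads swing forward as they close: fully open they stand 13 mm farther back than shut.
Start: joints at [-1.109, 0.353, 1.633, -0, 1.155, -0.002], TCP at [0.28, -0.559, 0.242] pointing down, gripper open.
Joint ranges: [-2.63, 2.63], [-0.92, 2.1], [0.06, 2.66], [-1.3, 4.44], [0, 2.69], [-3.02, 3.02]. Speed limits (rad/s): [2.22, 2.22, 2.79, 3.14, 3.14, 3.14].

INTERFACE

Orientations are given as a unit quaternion [x, y, z, w].
In Python, from station import r gives the robot as it stands.
- The arm moves only by the tool carry_out, never from a script. Its argument "deltas" is a list of rows, each an object of numbers: "x", "y", "z": the shift along the tool's x, y, z each as a share of 25 cm, from -1 to 1; "roll": the turn about the tool's z as a share of 180 degrees, from -1 to 1; "grip": the closure, from 0 (fully open) to 1 (shut). In form: [{"x": .., "y": .., "z": .., "roll": .., "grip": ..}, ...]. A call has 1 to 12 rows; each row is the pose to reach, as a shift and turn from the pose commanded when the call began, along the tool's axes at that moment, turning the shorter way round; what a row does not reach only later rows make up. A row lasts 1/12 s, in which the tool goes at most 41.7 mm and 7.16 degrees, less where a joint would pass 70% of its speed; a pose out of reach is approached as far as the arm can. A call with a number of a shift or a turn outside -1 to 1 is refused whole. A call with a gripper value outside its range is refused whole. The fingers move at their own pace and stop on an object; "squeeze" is the grip in N (left out, the last holds). Time passes only in rows, so rows that repeat a pose let the fingers close. It gives the time, the measured TCP pose, the force, the opening and the grip force at its end, in the units of the state.
- r.get_obs(): the state, without advancing time (a new reading comes with each control period).
- r.get_image(name): name is "scene" or "top" or "wrist"; returns a dict with "image" (400x640x3 uint8, red, green, blue), "fx", "fy", "cx", "cy" (pixels), "R" (3x3) and "t" (3): a world point X has camera coordinates R X + t. Camera axes: x right, y down, z forward; pixel columns grow to the right and rows downward; lengths in m; the calibration is good to about 2 mm. A picture is of the moment at which its call begins. There is no depth.
- r.sign_off(): hands the job in; it is judged then, once.
The state is a dict: "clock": time; "joint_pos": joint angles; "joint_vel": joint speeds; "joint_efforts": joint torques, N m; "ee_pos": TCP position; "eef_rot": TCP orientation; "contact_force": force on the tool from outside, world axes, zero at the start; "torque": the same for the moment, N m; "gripper_width": opening from 0.0 (shut) to 1.0 (fully open); "grasp_force": force on a finger pad.
Only numpy, scipy, OpenCV 4.12 (cv2) and the standard library are available. Lean on these libraries where they do the work, as an engineer would, in place of code of your own. Each camera call takes 0.05 s, during which the arm holds its last target. There are 200 camera calls.

## Working session

There is one attempt and no reset: what is moved stays moved. The work goes in short steps, Python scripts to look and compute and a tool call to move; the robot and the scene stay as the last step left them, time stands still between calls to the robot, and variables do not carry over. Pictures are saved under pics/ and viewed, at most 10 in all, crops included, and the job is handed in when it is done.

Besides the shell and the picture viewer there is one more tool, called after ">>>" as name(argument=value, ...) on one line, values as JSON. carry_out: Moves the arm, as the interface text tells. Its arguments: {"type":"object","properties":{"deltas":{"type":"array"},"squeeze":{"type":"number"}},"required":["deltas"]}

```bash
ls; mkdir -p pics
python3 - <<'E'
from station import r
import cv2,numpy as np
np.set_printoptions(precision=4,suppress=True)
for n in("scene","top"):
    d=r.get_image(n);cv2.imwrite(f"pics/{n}0.png",d["image"][:,:,::-1])
    print(n,d["fx"],d["fy"],d["cx"],d["cy"],d["R"].tolist() if hasattr(d["R"],"tolist") else d["R"],d["t"])
print(r.get_obs())
E
```

```text
pics
scene 374.656721310918 374.656721310918 322.61690746279453 192.4549296599154 [[0.8619526771509042, 0.50675009144371, -0.015554008299500757], [0.33761637968434804, -0.5966127430652538, -0.7280579750136577], [-0.37822316497171815, 0.6223002327124304, -0.6853390823853778]] [-0.4708 -0.1344  1.567 ]
top 379.0271014038904 379.0271014038904 321.74119051752615 202.83121004405095 [[-0.002378202775249568, -0.9995687209627553, 0.029269715141100213], [-0.9867028145887554, -0.002411283807368289, -0.16251689571557862], [0.16251738317542444, -0.02926700844435045, -0.9862715358269905]] [-0.0157  0.5399  1.0327]
{'clock': 0.1, 'joint_pos': array([-1.1094,  0.3536,  1.634 ,  0.    ,  1.1552, -0.0024]), 'joint_vel': array([-0.0006, -0.0005, -0.0026,  0.0004, -0.001 ,  0.0001]), 'joint_efforts': array([ -0.0008, -60.6361, -34.2819,   0.0001,   0.0041,  -0.    ]), 'ee_pos': array([ 0.2794, -0.5586,  0.2416]), 'eef_rot': array([ 0.9732,  0.2298, -0.0001, -0.0006]), 'contact_force': array([-0.3545, -0.6299,  0.2548]), 'torque': array([0.0688, 0.0087, 0.0258]), 'grasp_force': 0.0, 'gripper_width': 1.0042113929352503}
```

View pics/scene0.png

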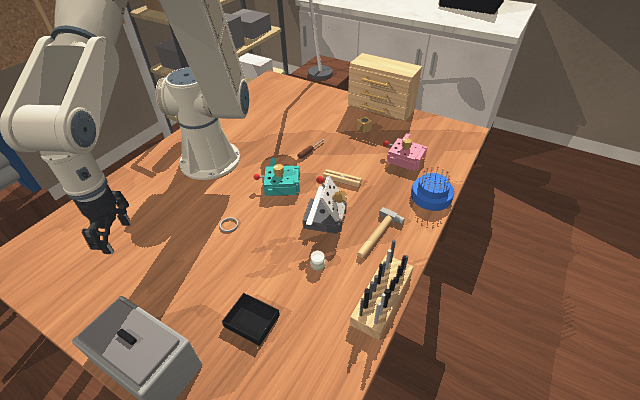

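View pics/top0.png

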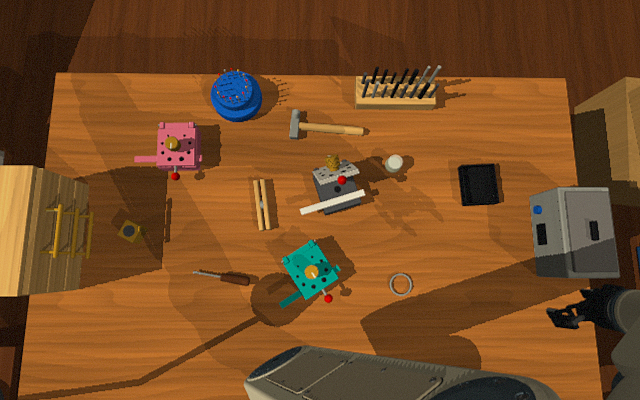

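The scene view shows the grey cutter at about (325,205), with its plate raised. In the top view it is at (337,190), with the ball at (342,180), the nut at (333,162) and the white strip at (332,203). The turquoise and pink look-alikes are separate from it. Next I'll zoom in.

Run:
```python
import cv2,numpy as np
a=cv2.imread("pics/top0.png")[140:230,285:385];b=cv2.imread("pics/scene0.png")[160:250,280:380]
s=lambda i:cv2.resize(i,None,fx=4,fy=4,interpolation=cv2.INTER_CUBIC)
cv2.imwrite("pics/z0.png",np.hstack([s(a),s(b)]))
```

```text
(no output)
```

View pics/z0.png

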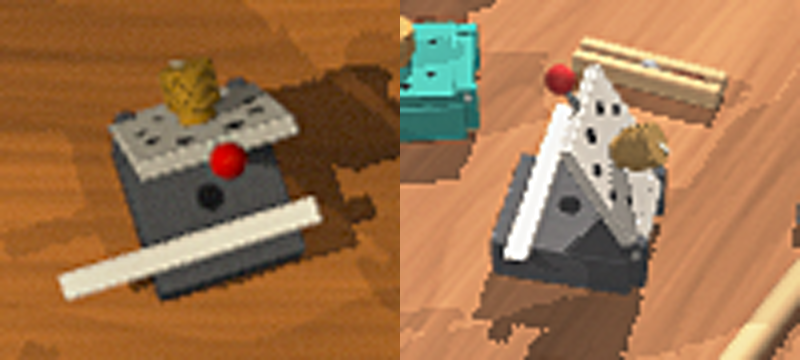

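```bash
cat > geo.py <<'E'
import numpy as np
from scipy.spatial.transform import Rotation as Ro
def proj(d,X):
    c=np.atleast_2d(X)@np.array(d["R"]).T+d["t"]
    return np.c_[d["fx"]*c[:,0]/c[:,2]+d["cx"],d["fy"]*c[:,1]/c[:,2]+d["cy"]]
def world(p,X): # p=x,y,yaw ; X cutter frame mm
    c,s=np.cos(p[2]),np.sin(p[2]); X=np.atleast_2d(X)/1000.
    return np.c_[p[0]+c*X[:,0]-s*X[:,1],p[1]+s*X[:,0]+c*X[:,1],X[:,2]]
def plate(A,u,v,w): # u mm from hinge towards ball, w above hinge plane
    return [64-u*np.cos(A)+w*np.sin(A),v,53+u*np.sin(A)+w*np.cos(A)]
E
python3 - <<'E'
from station import r
from geo import *
from scipy.optimize import least_squares
np.set_printoptions(precision=4,suppress=True)
T,S=r.get_image("top"),r.get_image("scene")
def f(p):
    A=p[3];b=plate(A,152,0,0);n=plate(A,67,0,44)
    t=proj(T,world(p,[b,[-60,55,0],[-60,-55,0],plate(A,122,53,6),plate(A,122,-53,6)]))
    s=proj(S,world(p,[b,[-60,-55,0],[60,-55,0],[60,-55,45]]))
    mt=[[342,180.2],[325,214.5],[360.7,203],[320.5,182.5],[357,171.5]]
    ms=[[320,179.8],[303.7,228.8],[340.5,232.5],[341.2,225.5]]
    return np.r_[(t-mt).ravel(),(s-ms).ravel()]
o=least_squares(f,[0.55,-.05,.2,.9],loss="soft_l1")
print(o.x,o.cost);print(f(o.x).reshape(-1,2))
p=o.x
for A in(p[3],0): print(A,"ball",world(p,plate(A,152,0,0)),"nut",world(p,plate(A,67,0,30)))
import scipy
E
```

```text
[ 0.5863 -0.0565  0.3631  1.031 ] 8.708383378334977
[[-0.3072  0.5306]
 [-0.0286  0.5882]
 [-1.1835 -0.9095]
 [-1.7561 -0.0616]
 [ 0.1797 -3.1999]
 [-0.8164  0.7586]
 [ 0.6171  1.2654]
 [-1.3176  1.7305]
 [-1.8158 -0.1875]]
1.0309893842442883 ball [[ 0.5731 -0.0616  0.1834]] nut [[ 0.638  -0.0369  0.1259]]
0 ball [[ 0.504  -0.0878  0.053 ]] nut [[ 0.5835 -0.0576  0.083 ]]
```

>>> carry_out(deltas=[{"x": 0.8,"y": -0.63,"z": -0.32,"roll": 0.04,"grip": 0},{"x": 0.8,"y": -0.63,"z": -0.32,"roll": 0.04,"grip": 0},{"x": 0.8,"y": -0.63,"z": -0.32,"roll": 0.04,"grip": 0},{"x": 0.8,"y": -0.63,"z": -0.32,"roll": 0.04,"grip": 0},{"x": 0.8,"y": -0.63,"z": -0.32,"roll": 0.04,"grip": 0},{"x": 0.8,"y": -0.63,"z": -0.32,"roll": 0.04,"grip": 0},{"x": 0.8,"y": -0.63,"z": -0.32,"roll": 0.04,"grip": 0},{"x": 0.8,"y": -0.63,"z": -0.32,"roll": 0.04,"grip": 0},{"x": 0.8,"y": -0.63,"z": -0.32,"roll": 0.04,"grip": 0}])

```text
clock: 0.95
ee_pos: [0.3884, -0.3282, 0.3226]
eef_rot: [0.986, 0.169, 0.0, 0.0]
contact_force: [0.2, -0.0, -0.6]
gripper_width: 0.998
grasp_force: 0.0
```

>>> carry_out(deltas=[{"x": 0.72,"y": -0.72,"z": -0.32,"grip": 0},{"x": 0.72,"y": -0.72,"z": -0.32,"grip": 0},{"x": 0.72,"y": -0.72,"z": -0.32,"grip": 0},{"x": 0.72,"y": -0.72,"z": -0.32,"grip": 0},{"x": 0.72,"y": -0.72,"z": -0.32,"grip": 0},{"x": 0.72,"y": -0.72,"z": -0.32,"grip": 0},{"x": 0.72,"y": -0.72,"z": -0.32,"grip": 0},{"x": 0.72,"y": -0.72,"z": -0.32,"grip": 0},{"x": 0.72,"y": -0.72,"z": -0.32,"grip": 0},{"x": 0.72,"y": -0.72,"z": -0.32,"grip": 0}])

```text
invalid input
```

Run:
```python
from station import r
import cv2
from geo import *
np.set_printoptions(precision=4,suppress=True)
d=r.get_image("wrist");cv2.imwrite("pics/w1.png",d["image"][:,:,::-1])
np.savez("w1.npz",**d)
o=r.get_obs();print(o["clock"],o["ee_pos"],o["eef_rot"],o["joint_pos"])
p=[ 0.5863,-0.0565,0.3631];A=1.031
print(proj(d,world(p,[plate(A,152,0,0),[-60,55,45],[-60,-55,45],plate(A,67,0,44)])))
```

```text
1.0 [ 0.3879 -0.3288  0.3221] [ 0.9857  0.1687 -0.0002  0.0002] [-0.7058  0.0973  1.7815 -0.0005  1.2627  0.526 ]
[[  37.1019 -188.8943]
 [ 106.9489  -23.0179]
 [ 202.6984  -25.4913]
 [  65.9099 -268.0614]]
```

View pics/w1.png

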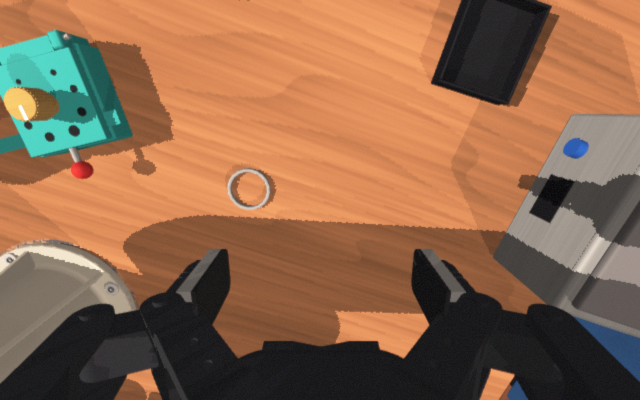

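The wrist view shows only the turquoise copy and the bangle (249,189), so the target is still out of view. The second move was refused, probably because roll was missing. I'll move on with roll included.

>>> carry_out(deltas=[{"x": 0.4,"y": -0.77,"z": -0.32,"roll": 0,"grip": 0},{"x": 0.4,"y": -0.77,"z": -0.32,"roll": 0,"grip": 0},{"x": 0.4,"y": -0.77,"z": -0.32,"roll": 0,"grip": 0},{"x": 0.4,"y": -0.77,"z": -0.32,"roll": 0,"grip": 0},{"x": 0.4,"y": -0.77,"z": -0.32,"roll": 0,"grip": 0},{"x": 0.4,"y": -0.77,"z": -0.32,"roll": 0,"grip": 0},{"x": 0.4,"y": -0.77,"z": -0.32,"roll": 0,"grip": 0},{"x": 0.4,"y": -0.77,"z": -0.32,"roll": 0,"grip": 0}])

```text
clock: 1.67
ee_pos: [0.4187, -0.1142, 0.4021]
eef_rot: [0.986, 0.169, -0.0, 0.0]
contact_force: [-0.0, -1.1, 0.3]
gripper_width: 0.999
grasp_force: 0.0
```

Run:
```python
from station import r
import cv2
from geo import *
np.set_printoptions(precision=4,suppress=True)
d=r.get_image("wrist");cv2.imwrite("pics/w2.png",d["image"][:,:,::-1])
np.savez("w2.npz",**d)
o=r.get_obs();print(o["clock"],o["ee_pos"],o["eef_rot"],o["joint_pos"])
p=[ 0.5863,-0.0565,0.3631];A=1.031
print(proj(d,world(p,[plate(A,152,0,0),[-60,55,45],[-60,-55,45],plate(A,67,0,44)])))
```

```text
1.7167 [ 0.4184 -0.1149  0.4016] [ 0.9858  0.1682 -0.0005  0.0002] [-0.2708 -0.0832  1.7938 -0.0008  1.4318  0.9621]
[[321.195   13.6768]
 [284.6091  77.1969]
 [358.7775  75.3282]
 [319.377  -56.5343]]
```

View pics/w2.png

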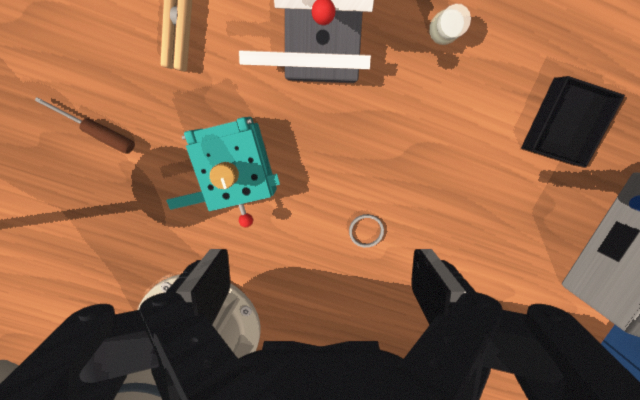

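The wrist view shows the ball at (323,11), the strip at (305,59), and the base front corners at (287,81) and (360,82). I'll move a little closer and refine the pose.

>>> carry_out(deltas=[{"x": 0.28,"y": 0,"z": 0,"roll": 0,"grip": 0},{"x": 0.28,"y": 0,"z": 0,"roll": 0,"grip": 0},{"x": 0.28,"y": 0,"z": 0,"roll": 0,"grip": 0},{"x": 0.28,"y": 0,"z": 0,"roll": 0,"grip": 0}])

```text
clock: 2.05
ee_pos: [0.4849, -0.0921, 0.4006]
eef_rot: [0.986, 0.168, -0.002, -0.0]
contact_force: [0.1, -0.3, 0.5]
gripper_width: 0.996
grasp_force: 0.0
```

Run:
```python
from station import r
import cv2
from geo import *
np.set_printoptions(precision=4,suppress=True)
d=r.get_image("wrist");im=d["image"][:,:,::-1]
np.savez("w3.npz",**d)
cv2.imwrite("pics/w3.png",cv2.resize(im[0:150,220:420],None,fx=4,fy=4,interpolation=cv2.INTER_CUBIC))
o=r.get_obs();print(o["clock"],o["ee_pos"],o["eef_rot"])
for n in("wrist","top","scene"):
    e=d if n=="wrist" else r.get_image(n)
    if n!="wrist": np.savez(n+".npz",**e)
    h=cv2.cvtColor(e["image"],cv2.COLOR_RGB2HSV);m=((h[...,0]<6)|(h[...,0]>174))&(h[...,1]>190)&(h[...,2]>70)
    k,l,st,c=cv2.connectedComponentsWithStats(m.astype(np.uint8));
    for i in range(1,k):
        if st[i,4]>15: print(n,st[i],c[i])
```

```text
2.1 [ 0.4841 -0.0921  0.4009] [ 0.9859  0.1676 -0.0015 -0.0002]
wrist [312  74  21  22 359] [321.8301  84.6351]
wrist [242 252  13  13 121] [247.843  258.2727]
top [171 173   9   7  49] [175.1633 176.0204]
top [338 176   9   9  60] [341.7333 179.8667]
```

View pics/w3.png

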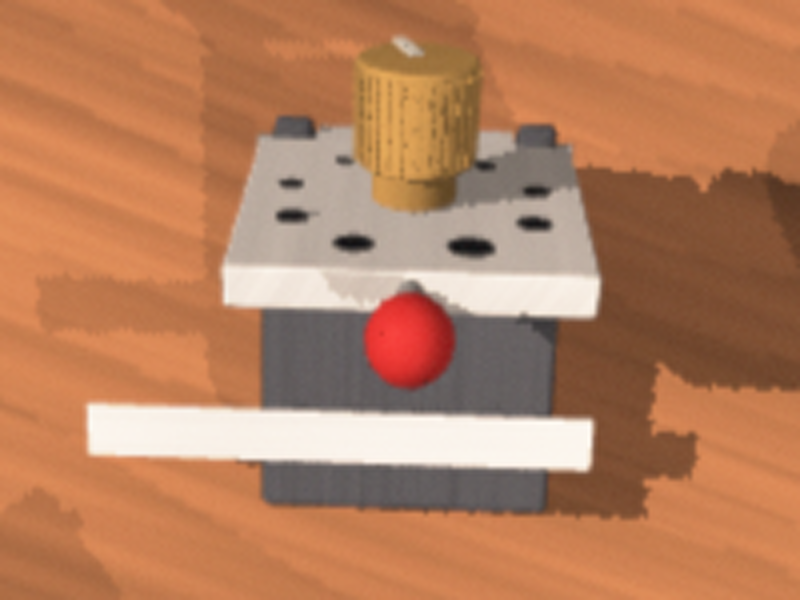

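The crop shows the ball at (410,340), the plate front-top corners at (226,264) and (599,276), the base front corners at (263,503) and (547,511), and the nut top at (418,57). The white line points up-left, so the nut is about 3.5 rad open.

Run:
```python
from geo import *
from scipy.optimize import least_squares
np.set_printoptions(precision=4,suppress=True)
T,S,W=[np.load(n+".npz") for n in("top","scene","w3")]
print("wristcam",-W["R"].T@W["t"])
def f(p,zc=0):
    A=p[3];b=plate(A,152,0,0)
    w=proj(W,world(p,[b,plate(A,122,53,6),plate(A,122,-53,6),plate(A,122,53,-6),plate(A,122,-53,-6),[-60,55,zc],[-60,-55,zc],plate(A,67,0,45)]))
    mw=np.array([[410,341],[226,264],[599,276],[224,303],[598,315],[263,503],[547,511],[418,57]])/4+[220,0]-.4
    t=proj(T,world(p,[b,[-60,55,0],[-60,-55,0]]))
    s=proj(S,world(p,[b]))
    return np.r_[(w-mw).ravel(),(t-[[341.7,179.9],[325,214.5],[360.7,203]]).ravel(),(s-[[320,179.8]]).ravel()]
for zc in(0,45):
    o=least_squares(f,[0.58,-.05,.33,1.],args=(zc,),loss="soft_l1")
    p=o.x;print(zc,p,o.cost);print(f(p,zc).reshape(-1,2).T)
    print("ball",world(p,plate(p[3],152,0,0)),"nut",world(p,plate(0,67,0,30)))
```

```text
wristcam [ 0.5522 -0.0696  0.5329]
0 [ 0.5827 -0.0606  0.3094  1.0821] 8.518308349093395
[[ 0.1258 -1.2367  1.0046  0.0989 -0.1908  2.8203 -2.881  -0.0106  0.6195
  -0.0128 -0.4689 -0.3365]
 [-0.8745 -0.0312 -0.1596  0.954   0.7362 -0.7057 -0.8219 -0.0504 -0.5357
   1.2088  1.5587  0.3554]]
ball [[ 0.5757 -0.0628  0.1872]] nut [[ 0.5799 -0.0615  0.083 ]]
45 [ 0.5843 -0.0601  0.3097  1.0681] 3.1990964282251646
[[ 0.1264 -1.1369  0.9146  0.2148 -0.2874 -0.137   0.1524 -0.007   0.6221
  -0.1711 -0.637  -0.4078]
 [-0.5506 -0.0036 -0.1694  0.8977  0.6432 -0.2737 -0.2402 -0.5644 -0.3531
   0.6923  1.0378  0.5873]]
ball [[ 0.5755 -0.0629  0.1862]] nut [[ 0.5814 -0.061   0.083 ]]
```

>>> carry_out(deltas=[{"x": 0.37,"y": 0.01,"z": 0.2,"roll": 0.01,"grip": 0},{"x": 0.37,"y": 0.01,"z": 0.4,"roll": 0.01,"grip": 0},{"x": 0.37,"y": 0.01,"z": 0.6,"roll": 0.01,"grip": 0},{"x": 0.37,"y": 0.01,"z": 0.6,"roll": 0.01,"grip": 0},{"x": 0.37,"y": 0.01,"z": 0.6,"roll": 0.01,"grip": 0},{"x": 0.37,"y": 0.01,"z": 0.6,"roll": 0.01,"grip": 0},{"x": 0.37,"y": 0.01,"z": 0.6,"roll": 0.01,"grip": 0},{"x": 0.37,"y": 0.01,"z": 0.6,"roll": 0.01,"grip": 0}])

```text
clock: 2.87
ee_pos: [0.5728, -0.0631, 0.2541]
eef_rot: [0.988, 0.152, 0.001, 0.0]
contact_force: [0.5, 0.1, 1.0]
gripper_width: 1.002
grasp_force: 0.0
```

Run:
```python
from station import r
import cv2
from geo import *
np.set_printoptions(precision=4,suppress=True)
o=r.get_obs();print(o["clock"],o["ee_pos"],o["eef_rot"],o["joint_pos"])
d=r.get_image("wrist");cv2.imwrite("pics/w4.png",d["image"][:,:,::-1])
p=[.5843,-.0601,.3097]
print(proj(d,world(p,plate(1.068,152,0,0))))
h=cv2.cvtColor(d["image"],cv2.COLOR_RGB2HSV);m=((h[...,0]<6)|(h[...,0]>174))&(h[...,1]>190)&(h[...,2]>70)
k,l,st,c=cv2.connectedComponentsWithStats(m.astype(np.uint8));print(st[1:],c[1:])
```

```text
2.8667 [ 0.5728 -0.0631  0.2541] [0.9883 0.1524 0.001  0.0003] [-0.1122  0.2653  1.7288 -0.0002  1.1454  1.1526]
[[319.9634 212.5065]]
[[303 198  34  33 871]] [[319.4294 214.2549]]
```

View pics/w4.png

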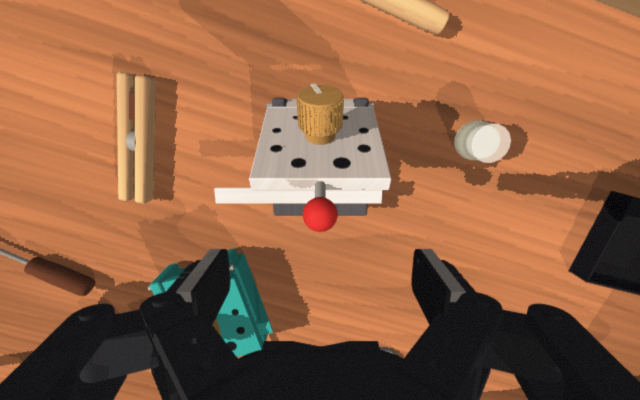

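The wrist view shows the ball at (320,214), centred between the fingers and within about 1 mm of the fit. The ring clamp and jar are clear. Next I descend and pinch.

>>> carry_out(deltas=[{"x": 0,"y": 0,"z": 0.1,"roll": 0,"grip": 0},{"x": 0,"y": 0,"z": 0.2,"roll": 0,"grip": 0},{"x": 0,"y": 0,"z": 0.285,"roll": 0,"grip": 0},{"x": 0,"y": 0,"z": 0.285,"roll": 0,"grip": 0.3},{"x": 0,"y": 0,"z": 0.285,"roll": 0,"grip": 0.6},{"x": 0,"y": 0,"z": 0.285,"roll": 0,"grip": 1},{"x": 0,"y": 0,"z": 0.285,"roll": 0,"grip": 1},{"x": 0,"y": 0,"z": 0.285,"roll": 0,"grip": 1},{"x": 0,"y": 0,"z": 0.285,"roll": 0,"grip": 1},{"x": 0,"y": 0,"z": 0.285,"roll": 0,"grip": 1}], squeeze=25)

```text
clock: 3.75
ee_pos: [0.5735, -0.0625, 0.1828]
eef_rot: [0.988, 0.153, 0.001, 0.0]
contact_force: [-1.6, -0.4, 7.6]
gripper_width: 0.258
grasp_force: 24.1
```

>>> carry_out(deltas=[{"x": -0.02,"y": 0,"z": 0.011,"roll": 0,"grip": 1},{"x": -0.04,"y": 0,"z": 0.024,"roll": 0,"grip": 1},{"x": -0.06,"y": 0,"z": 0.038,"roll": 0,"grip": 1},{"x": -0.08,"y": 0,"z": 0.052,"roll": 0,"grip": 1},{"x": -0.099,"y": 0,"z": 0.068,"roll": 0,"grip": 1},{"x": -0.117,"y": 0,"z": 0.084,"roll": 0,"grip": 1},{"x": -0.134,"y": 0,"z": 0.1,"roll": 0,"grip": 1},{"x": -0.151,"y": 0,"z": 0.118,"roll": 0,"grip": 1},{"x": -0.168,"y": 0,"z": 0.136,"roll": 0,"grip": 1},{"x": -0.183,"y": 0,"z": 0.155,"roll": 0,"grip": 1},{"x": -0.198,"y": 0,"z": 0.174,"roll": 0,"grip": 1},{"x": -0.212,"y": 0,"z": 0.194,"roll": 0,"grip": 1}])

```text
clock: 4.75
ee_pos: [0.5225, -0.0785, 0.1331]
eef_rot: [0.988, 0.153, 0.001, 0.0]
contact_force: [-0.2, 0.1, 3.8]
gripper_width: 0.259
grasp_force: 24.8
```

>>> carry_out(deltas=[{"x": -0.013,"y": 0,"z": 0.02,"roll": 0,"grip": 1},{"x": -0.025,"y": 0,"z": 0.041,"roll": 0,"grip": 1},{"x": -0.037,"y": 0,"z": 0.063,"roll": 0,"grip": 1},{"x": -0.047,"y": 0,"z": 0.085,"roll": 0,"grip": 1},{"x": -0.057,"y": 0,"z": 0.107,"roll": 0,"grip": 1},{"x": -0.066,"y": 0,"z": 0.13,"roll": 0,"grip": 1},{"x": -0.074,"y": 0,"z": 0.153,"roll": 0,"grip": 1},{"x": -0.081,"y": 0,"z": 0.176,"roll": 0,"grip": 1},{"x": -0.087,"y": 0,"z": 0.2,"roll": 0,"grip": 1},{"x": -0.091,"y": 0,"z": 0.217,"roll": 0,"grip": 1},{"x": -0.094,"y": 0,"z": 0.235,"roll": 0,"grip": 1},{"x": -0.097,"y": 0,"z": 0.253,"roll": 0,"grip": 1}])

```text
clock: 5.75
ee_pos: [0.4989, -0.0859, 0.0687]
eef_rot: [0.988, 0.153, -0.0, 0.0]
contact_force: [0.4, -5.6, 3.4]
gripper_width: 0.26
grasp_force: 25.4
```

>>> carry_out(deltas=[{"x": -0.001,"y": 0,"z": 0.012,"roll": 0,"grip": 1},{"x": -0.002,"y": 0,"z": 0.024,"roll": 0,"grip": 1},{"x": -0.003,"y": 0,"z": 0.036,"roll": 0,"grip": 1},{"x": -0.004,"y": 0,"z": 0.048,"roll": 0,"grip": 1},{"x": -0.005,"y": 0,"z": 0.058,"roll": 0,"grip": 1},{"x": -0.005,"y": 0,"z": 0.066,"roll": 0,"grip": 1},{"x": -0.006,"y": 0,"z": 0.074,"roll": 0,"grip": 1},{"x": -0.006,"y": 0,"z": 0.08,"roll": 0,"grip": 1},{"x": -0.006,"y": 0,"z": 0.085,"roll": 0,"grip": 1},{"x": -0.006,"y": 0,"z": 0.09,"roll": 0,"grip": 1},{"x": -0.006,"y": 0,"z": 0.095,"roll": 0,"grip": 1},{"x": -0.006,"y": 0,"z": 0.095,"roll": 0,"grip": 1}])

```text
clock: 6.75
ee_pos: [0.4976, -0.0863, 0.0452]
eef_rot: [0.988, 0.153, 0.0, 0.0]
contact_force: [-1.2, -4.8, 2.8]
gripper_width: 0.257
grasp_force: 25.7
```

>>> carry_out(deltas=[{"x": 0,"y": 0,"z": 0.006,"roll": 0,"grip": 1},{"x": 0,"y": 0,"z": 0.012,"roll": 0,"grip": 1},{"x": 0,"y": 0,"z": 0.018,"roll": 0,"grip": 1},{"x": 0,"y": 0,"z": 0.024,"roll": 0,"grip": 1},{"x": 0,"y": 0,"z": 0.024,"roll": 0,"grip": 1}])

```text
clock: 7.17
ee_pos: [0.499, -0.0859, 0.0406]
eef_rot: [0.988, 0.153, 0.001, 0.0]
contact_force: [-0.4, 0.2, 19.3]
gripper_width: 0.263
grasp_force: 27.9
```

Run:
```python
from station import r
import cv2
from geo import *
np.set_printoptions(precision=4,suppress=True)
o=r.get_obs();print(o["clock"],o["ee_pos"],o["contact_force"],o["torque"])
d=r.get_image("scene");cv2.imwrite("pics/s5.png",cv2.resize(d["image"][150:250,260:400,::-1],None,fx=5,fy=5,interpolation=cv2.INTER_CUBIC))
```

```text
7.1667 [ 0.499  -0.0859  0.0406] [-0.3557  0.1737 19.2694] [0.0875 0.143  0.016 ]
```

View pics/s5.png

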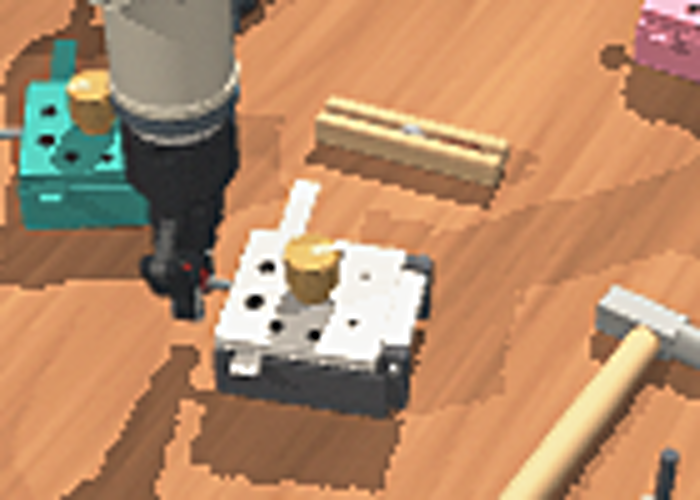

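The scene view shows the plate lying flat on the base, with 19 N against the stop. The nut head is at (312,268) in the crop. I'll hold briefly, release and rise, pulling back so the camera can see the nut.

>>> carry_out(deltas=[{"x": 0,"y": 0,"z": -0.004,"roll": 0,"grip": 1},{"x": 0,"y": 0,"z": -0.004,"roll": 0,"grip": 1},{"x": 0,"y": 0,"z": -0.004,"roll": 0,"grip": 0},{"x": 0,"y": 0,"z": -0.004,"roll": 0,"grip": 0},{"x": 0,"y": 0,"z": -0.004,"roll": 0,"grip": 0},{"x": 0,"y": 0,"z": -0.004,"roll": 0,"grip": 0},{"x": 0,"y": 0,"z": -0.004,"roll": 0,"grip": 0},{"x": 0,"y": 0,"z": -0.2,"roll": 0,"grip": 0},{"x": 0,"y": 0,"z": -0.4,"roll": 0,"grip": 0},{"x": 0,"y": 0,"z": -0.6,"roll": 0,"grip": 0},{"x": 0,"y": 0,"z": -0.6,"roll": 0,"grip": 0},{"x": 0,"y": 0,"z": -0.6,"roll": 0,"grip": 0}])

```text
clock: 8.22
ee_pos: [0.5005, -0.0866, 0.1949]
eef_rot: [0.988, 0.153, 0.004, 0.001]
contact_force: [1.2, -0.3, -0.5]
gripper_width: 1.003
grasp_force: 0.0
```

Run:
```python
from station import r
import cv2
from geo import *
np.set_printoptions(precision=4,suppress=True)
o=r.get_obs();print(o["clock"],o["ee_pos"],o["eef_rot"],o["joint_pos"],o["gripper_width"])
d=r.get_image("wrist");np.savez("w6.npz",**d)
im=d["image"][:,:,::-1].copy()
p=[.5843,-.0601,.3097]
P=proj(d,world(p,[plate(0,67,0,45),plate(0,152,0,0),plate(0,122,53,6),plate(0,122,-53,6)]));print(P)
cv2.imwrite("pics/w6.png",cv2.resize(im[40:240,210:430],None,fx=3,fy=3,interpolation=cv2.INTER_CUBIC))
```

```text
8.2167 [ 0.5005 -0.0866  0.1949] [0.9883 0.1527 0.004  0.0013] [-0.1744  0.2221  1.9332  0.0001  0.9778  1.0897] 1.0034744799597048
[[318.7643  89.0205]
 [319.2343 190.3545]
 [258.4499 158.9599]
 [379.6956 158.5702]]
```

View pics/w6.png

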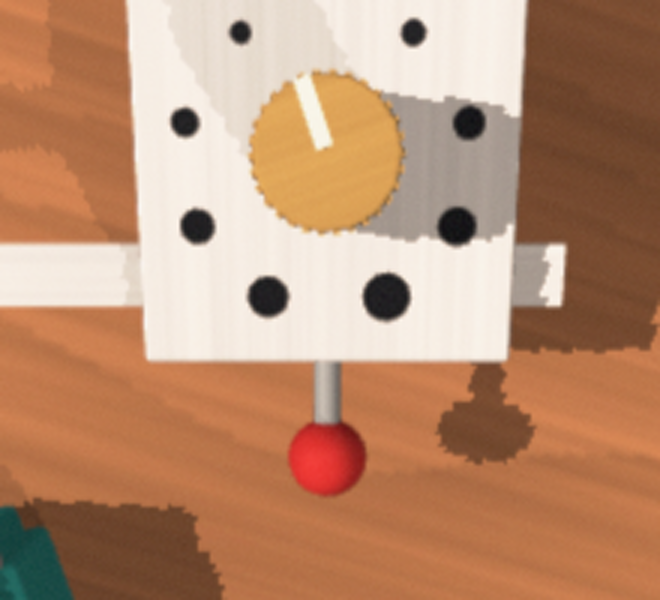

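The plate is down. The nut centre in the crop is at (327,151), and the white line points about 194° from the ball, so the nut is at about 3.39 rad. I'll go above the nut while winding the wrist back, so that one grip can do the whole turn.

>>> carry_out(deltas=[{"x": 0.335,"y": 0,"z": 0,"roll": -0.47,"grip": 0},{"x": 0.335,"y": 0,"z": 0,"roll": -0.47,"grip": 0},{"x": 0.335,"y": 0,"z": 0,"roll": -0.47,"grip": 0},{"x": 0.335,"y": 0,"z": 0,"roll": -0.47,"grip": 0},{"x": 0.335,"y": 0,"z": 0,"roll": -0.47,"grip": 0},{"x": 0.335,"y": 0,"z": 0,"roll": -0.47,"grip": 0},{"x": 0.335,"y": 0,"z": 0,"roll": -0.47,"grip": 0},{"x": 0.335,"y": 0,"z": 0,"roll": -0.47,"grip": 0},{"x": 0.335,"y": 0,"z": 0,"roll": -0.47,"grip": 0},{"x": 0.335,"y": 0,"z": 0,"roll": -0.47,"grip": 0},{"x": 0.335,"y": 0,"z": 0,"roll": -0.47,"grip": 0},{"x": 0.335,"y": 0,"z": 0,"roll": -0.47,"grip": 0}])

```text
clock: 9.27
ee_pos: [0.5763, -0.0607, 0.1877]
eef_rot: [0.626, 0.78, -0.001, -0.001]
contact_force: [0.5, 0.0, -0.3]
gripper_width: 1.0
grasp_force: 0.0
```

>>> carry_out(deltas=[{"x": 0,"y": 0,"z": 0,"roll": -0.47,"grip": 0},{"x": 0,"y": 0,"z": 0,"roll": -0.47,"grip": 0},{"x": 0,"y": 0,"z": 0,"roll": -0.47,"grip": 0},{"x": 0,"y": 0,"z": 0,"roll": -0.47,"grip": 0},{"x": 0,"y": 0,"z": 0,"roll": -0.47,"grip": 0},{"x": 0,"y": 0,"z": 0,"roll": -0.47,"grip": 0},{"x": 0,"y": 0,"z": 0,"roll": -0.47,"grip": 0},{"x": 0,"y": 0,"z": 0,"roll": -0.47,"grip": 0},{"x": 0,"y": 0,"z": 0,"roll": -0.47,"grip": 0},{"x": 0,"y": 0,"z": 0,"roll": -0.47,"grip": 0},{"x": 0,"y": 0,"z": 0,"roll": -0.47,"grip": 0},{"x": 0,"y": 0,"z": 0,"roll": -0.47,"grip": 0}])

```text
clock: 10.27
ee_pos: [0.5763, -0.0607, 0.1877]
eef_rot: [-0.062, 0.998, 0.0, -0.001]
contact_force: [-0.3, -0.1, 0.8]
gripper_width: 1.0
grasp_force: 0.0
```

```bash
cat > st.py <<'E'
from station import r
from geo import *
np.set_printoptions(precision=4,suppress=True)
o=r.get_obs();R=Ro.from_quat(o["eef_rot"]).as_matrix()
print(o["clock"],o["ee_pos"],"ang",np.arctan2(R[1,0],R[0,0]),"j",o["joint_pos"],"F",o["contact_force"],"M",o["torque"],o["gripper_width"],o["grasp_force"])
t=np.array([.5803,-.0614,.076])
print("delta share",R.T@(t-o["ee_pos"])/.25)
E
python3 st.py
```

```text
10.2667 [ 0.5763 -0.0607  0.1877] ang -3.0168946567253454 j [-0.1075  0.3425  1.7821  0.0001  1.02   -1.803 ] F [-0.2689 -0.1037  0.7647] M [-0.0044  0.0133 -0.0065] 1.0004136634861625 0.0
delta share [-0.0169 -0.0053  0.4467]
```

>>> carry_out(deltas=[{"x": -0.017,"y": -0.005,"z": 0.12,"roll": 0,"grip": 0},{"x": -0.017,"y": -0.005,"z": 0.24,"roll": 0,"grip": 0},{"x": -0.017,"y": -0.005,"z": 0.34,"roll": 0,"grip": 0},{"x": -0.017,"y": -0.005,"z": 0.4,"roll": 0,"grip": 0},{"x": -0.017,"y": -0.005,"z": 0.445,"roll": 0,"grip": 0},{"x": -0.017,"y": -0.005,"z": 0.445,"roll": 0,"grip": 0.2},{"x": -0.017,"y": -0.005,"z": 0.445,"roll": 0,"grip": 0.4},{"x": -0.017,"y": -0.005,"z": 0.445,"roll": 0,"grip": 1},{"x": -0.017,"y": -0.005,"z": 0.445,"roll": 0,"grip": 1},{"x": -0.017,"y": -0.005,"z": 0.445,"roll": 0,"grip": 1},{"x": -0.017,"y": -0.005,"z": 0.445,"roll": 0,"grip": 1},{"x": -0.017,"y": -0.005,"z": 0.445,"roll": 0,"grip": 1}], squeeze=40)

```text
clock: 11.27
ee_pos: [0.5824, -0.0605, 0.0799]
eef_rot: [-0.059, 0.998, 0.001, 0.001]
contact_force: [-1.9, 6.7, 6.8]
gripper_width: 0.406
grasp_force: 39.2
```

```bash
python3 st.py
```

```text
11.2667 [ 0.5824 -0.0605  0.0799] ang -3.0238273986984954 j [-0.107   0.4906  1.8419  0.0021  0.8074 -1.797 ] F [-1.871   6.7002  6.8177] M [1.0627 0.2831 0.0018] 0.4063084294434609 39.1652637720108
delta share [ 0.0089 -0.0025  0.0156]
```

>>> carry_out(deltas=[{"x": 0,"y": 0,"z": 0,"roll": 0.03,"grip": 1},{"x": 0,"y": 0,"z": 0,"roll": 0.06,"grip": 1},{"x": 0,"y": 0,"z": 0,"roll": 0.09,"grip": 1},{"x": 0,"y": 0,"z": 0,"roll": 0.12,"grip": 1},{"x": 0,"y": 0,"z": 0.001,"roll": 0.15,"grip": 1},{"x": 0,"y": 0,"z": 0.001,"roll": 0.18,"grip": 1},{"x": 0,"y": 0,"z": 0.001,"roll": 0.21,"grip": 1},{"x": 0,"y": 0,"z": 0.001,"roll": 0.24,"grip": 1},{"x": 0,"y": 0,"z": 0.001,"roll": 0.27,"grip": 1},{"x": 0,"y": 0,"z": 0.001,"roll": 0.3,"grip": 1},{"x": 0,"y": 0,"z": 0.001,"roll": 0.33,"grip": 1},{"x": 0,"y": 0,"z": 0.001,"roll": 0.36,"grip": 1}])

```text
clock: 12.27
ee_pos: [0.5812, -0.0624, 0.0795]
eef_rot: [0.487, 0.874, -0.001, 0.0]
contact_force: [-5.9, -6.2, 8.6]
gripper_width: 0.408
grasp_force: 39.7
```

```bash
python3 st.py
```

```text
12.2667 [ 0.5812 -0.0624  0.0795] ang 2.124922205667543 j [-0.1088  0.4908  1.8428 -0.002   0.8084 -0.6615] F [-5.9309 -6.2332  8.593 ] M [-1.0261  1.2167  0.0709] 0.40773131832878234 39.67280924320221
delta share [ 0.0054 -0.0008  0.014 ]
```

>>> carry_out(deltas=[{"x": 0,"y": 0,"z": 0,"roll": 0.03,"grip": 1},{"x": 0,"y": 0,"z": 0,"roll": 0.06,"grip": 1},{"x": 0,"y": 0,"z": 0,"roll": 0.09,"grip": 1},{"x": 0,"y": 0,"z": 0,"roll": 0.12,"grip": 1},{"x": 0,"y": 0,"z": 0.001,"roll": 0.15,"grip": 1},{"x": 0,"y": 0,"z": 0.001,"roll": 0.18,"grip": 1},{"x": 0,"y": 0,"z": 0.001,"roll": 0.21,"grip": 1},{"x": 0,"y": 0,"z": 0.001,"roll": 0.24,"grip": 1},{"x": 0,"y": 0,"z": 0.001,"roll": 0.27,"grip": 1},{"x": 0,"y": 0,"z": 0.001,"roll": 0.3,"grip": 1},{"x": 0,"y": 0,"z": 0.001,"roll": 0.33,"grip": 1},{"x": 0,"y": 0,"z": 0.001,"roll": 0.36,"grip": 1}])

```text
clock: 13.27
ee_pos: [0.5788, -0.0622, 0.0789]
eef_rot: [0.879, 0.477, -0.003, -0.001]
contact_force: [-13.8, -4.5, 14.2]
gripper_width: 0.409
grasp_force: 40.1
```

>>> carry_out(deltas=[{"x": 0,"y": 0,"z": 0,"roll": 0.03,"grip": 1},{"x": 0,"y": 0,"z": 0,"roll": 0.06,"grip": 1},{"x": 0,"y": 0,"z": 0,"roll": 0.09,"grip": 1},{"x": 0,"y": 0,"z": 0,"roll": 0.12,"grip": 1},{"x": 0,"y": 0,"z": 0.001,"roll": 0.15,"grip": 1},{"x": 0,"y": 0,"z": 0.001,"roll": 0.18,"grip": 1},{"x": 0,"y": 0,"z": 0.001,"roll": 0.21,"grip": 1},{"x": 0,"y": 0,"z": 0.001,"roll": 0.23,"grip": 1},{"x": 0,"y": 0,"z": 0.001,"roll": 0.25,"grip": 1},{"x": 0,"y": 0,"z": 0.001,"roll": 0.27,"grip": 1},{"x": 0,"y": 0,"z": 0.001,"roll": 0.29,"grip": 1},{"x": 0,"y": 0,"z": 0.001,"roll": 0.31,"grip": 1}])

```text
clock: 14.27
ee_pos: [0.578, -0.0604, 0.0786]
eef_rot: [1.0, 0.01, -0.004, -0.001]
contact_force: [-17.3, 6.6, 16.3]
gripper_width: 0.407
grasp_force: 40.5
```

```bash
python3 st.py
```

```text
14.2667 [ 0.578  -0.0604  0.0786] ang 0.020510746554834102 j [-0.1074  0.4908  1.8458  0.0015  0.8122  1.4419] F [-17.2952   6.6077  16.2966] M [1.3683 2.56   0.0867] 0.4066007495981428 40.48999786376953
delta share [0.0092 0.004  0.0102]
```

>>> carry_out(deltas=[{"x": -0.002,"y": 0,"z": 0,"roll": 0.01,"grip": 1},{"x": -0.004,"y": 0,"z": 0,"roll": 0.02,"grip": 1},{"x": -0.006,"y": 0,"z": 0,"roll": 0.03,"grip": 1},{"x": -0.008,"y": 0,"z": 0,"roll": 0.04,"grip": 1},{"x": -0.008,"y": 0,"z": 0,"roll": 0.05,"grip": 1},{"x": -0.008,"y": 0,"z": 0,"roll": 0.05,"grip": 1}])

```text
clock: 14.77
ee_pos: [0.5778, -0.0602, 0.0787]
eef_rot: [0.998, -0.068, -0.002, -0.001]
contact_force: [-9.6, 8.4, 11.2]
gripper_width: 0.409
grasp_force: 39.9
```

```bash
python3 st.py
```

```text
14.7667 [ 0.5778 -0.0602  0.0787] ang -0.1356680835704738 j [-0.1074  0.4889  1.8489  0.0025  0.8073  1.5974] F [-9.6387  8.3605 11.1996] M [ 1.5821  1.5089 -0.0406] 0.4094665382775105 39.88891839981079
delta share [0.0105 0.0036 0.0107]
```

>>> carry_out(deltas=[{"x": -0.002,"y": 0,"z": 0,"roll": 0.01,"grip": 1},{"x": -0.004,"y": 0,"z": 0,"roll": 0.02,"grip": 1},{"x": -0.004,"y": 0,"z": 0,"roll": 0.03,"grip": 1},{"x": -0.004,"y": 0,"z": 0,"roll": 0.04,"grip": 1},{"x": -0.004,"y": 0,"z": 0,"roll": 0.05,"grip": 1},{"x": -0.004,"y": 0,"z": 0,"roll": 0.05,"grip": 1}])

```text
clock: 15.27
ee_pos: [0.5781, -0.06, 0.0787]
eef_rot: [0.989, -0.145, -0.0, -0.001]
contact_force: [-5.5, 9.5, 6.0]
gripper_width: 0.411
grasp_force: 39.6
```

```bash
python3 st.py
```

```text
15.2667 [ 0.5781 -0.06    0.0787] ang -0.2908639427041988 j [-0.1069  0.4882  1.8501  0.0021  0.8042  1.7533] F [-5.5021  9.4591  6.0462] M [1.6616 0.6976 0.9109] 0.41090132933650514 39.59133267402649
delta share [0.0099 0.0029 0.0109]
```

The moment about z has jumped to 0.9 N m, so the nut is on its stop. I'll hold, then back off a quarter turn.

>>> carry_out(deltas=[{"x": 0,"y": 0,"z": 0,"roll": 0,"grip": 1},{"x": 0,"y": 0,"z": 0,"roll": 0,"grip": 1},{"x": 0,"y": 0,"z": 0,"roll": 0,"grip": 1},{"x": 0,"y": 0,"z": 0,"roll": 0,"grip": 1}])

```text
clock: 15.6
ee_pos: [0.5782, -0.06, 0.0787]
eef_rot: [0.99, -0.144, -0.001, -0.001]
contact_force: [-4.9, 8.9, 6.1]
gripper_width: 0.411
grasp_force: 39.6
```

```bash
python3 st.py
```

```text
15.6 [ 0.5782 -0.06    0.0787] ang -0.2889121668489647 j [-0.1068  0.4882  1.8501  0.0021  0.8043  1.7514] F [-4.8752  8.9309  6.0619] M [1.6583 0.6666 0.8678] 0.41055172388221806 39.599520564079285
delta share [0.0099 0.003  0.0109]
```

>>> carry_out(deltas=[{"x": 0,"y": 0,"z": 0,"roll": -0.02,"grip": 1},{"x": 0,"y": 0,"z": 0,"roll": -0.04,"grip": 1},{"x": 0,"y": 0,"z": 0,"roll": -0.06,"grip": 1},{"x": 0,"y": 0,"z": 0,"roll": -0.08,"grip": 1}])

```text
clock: 15.93
ee_pos: [0.578, -0.0604, 0.0788]
eef_rot: [1.0, -0.018, -0.0, -0.001]
contact_force: [-5.7, 5.6, 6.5]
gripper_width: 0.41
grasp_force: 39.6
```

```bash
python3 st.py
```

```text
15.9333 [ 0.578  -0.0604  0.0788] ang -0.036212548184042986 j [-0.1075  0.4881  1.8501  0.0019  0.8045  1.4982] F [-5.6555  5.5523  6.5371] M [ 1.072   0.875  -0.0475] 0.4096964440339971 39.62893545627594
delta share [0.0092 0.0038 0.0111]
```

>>> carry_out(deltas=[{"x": 0,"y": 0,"z": 0,"roll": -0.037,"grip": 1},{"x": 0,"y": 0,"z": 0,"roll": -0.075,"grip": 1},{"x": 0,"y": 0,"z": 0,"roll": -0.112,"grip": 1},{"x": 0,"y": 0,"z": 0,"roll": -0.15,"grip": 1},{"x": 0,"y": 0,"z": 0,"roll": -0.187,"grip": 1},{"x": 0,"y": 0,"z": -0.001,"roll": -0.225,"grip": 1},{"x": 0,"y": 0,"z": -0.001,"roll": -0.262,"grip": 1},{"x": 0,"y": 0,"z": -0.001,"roll": -0.3,"grip": 1},{"x": 0,"y": 0,"z": -0.001,"roll": -0.337,"grip": 1},{"x": 0,"y": 0,"z": -0.001,"roll": -0.375,"grip": 1},{"x": 0,"y": 0,"z": -0.001,"roll": -0.41,"grip": 1},{"x": 0,"y": 0,"z": -0.001,"roll": -0.445,"grip": 1}])

```text
clock: 16.93
ee_pos: [0.5794, -0.0623, 0.0793]
eef_rot: [0.776, 0.631, 0.0, 0.001]
contact_force: [-0.7, -4.3, 3.1]
gripper_width: 0.409
grasp_force: 39.5
```

>>> carry_out(deltas=[{"x": 0,"y": 0,"z": 0,"roll": 0,"grip": 1},{"x": 0,"y": 0,"z": 0,"roll": 0,"grip": 1},{"x": 0,"y": 0,"z": 0,"roll": 0,"grip": 1},{"x": 0,"y": 0,"z": 0,"roll": 0,"grip": 1},{"x": 0,"y": 0,"z": 0,"roll": 0,"grip": 1}])

```text
clock: 17.35
ee_pos: [0.5794, -0.0622, 0.0792]
eef_rot: [0.779, 0.627, 0.0, 0.001]
contact_force: [-1.9, -6.3, 6.9]
gripper_width: 0.412
grasp_force: 39.7
```

```bash
python3 st.py
python3 - <<'E'
from station import r
from geo import *
import cv2
d=r.get_image("wrist");a=d["image"][100:400,160:480,::-1]
e=r.get_image("top");b=cv2.resize(e["image"][145:225,290:390,::-1],(400,300),interpolation=cv2.INTER_CUBIC)
cv2.imwrite("pics/f7.png",np.hstack([a,b]))
print(proj(d,world([.5835,-.0604,.3097],[plate(0,67,0,45),plate(0,152,0,0)])))
E
```

```text
17.35 [ 0.5794 -0.0622  0.0792] ang 1.3553310288601725 j [-0.109   0.4881  1.8486 -0.0013  0.803   0.1074] F [-1.9428 -6.3019  6.8629] M [-0.8118  0.5101  0.041 ] 0.4115719155099471 39.65959131717682
delta share [0.004  0.0028 0.0129]
[[321.61837481 280.86626573]
 [197.31209827 303.97681347]]
```

View pics/f7.png

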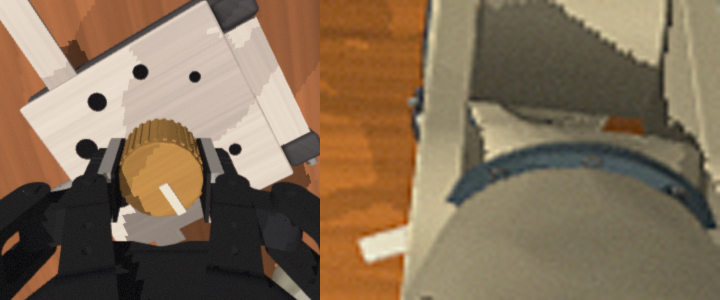

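The wrist view shows the nut top between the pads. The white line runs from (324,285) to (342,314) in full-image pixels. I'll measure its angle.

Run:
```python
from station import r
from geo import *
d=r.get_image("wrist");C=-d["R"].T@d["t"];P=[]
for u,v in((324,285),(342,314)):
    q=d["R"].T@np.array([(u-d["cx"])/d["fx"],(v-d["cy"])/d["fy"],1]);P.append((C+q*(.0975-C[2])/q[2])[:2])
v=P[1]-P[0];print(P,np.linalg.norm(v),"nut",(np.arctan2(v[1],v[0])-(.3097+np.pi))%(2*np.pi))
```

```text
[array([ 0.58114158, -0.06373642]), array([ 0.58575492, -0.07929669])] 0.016229758428260695 nut 1.5493224903710656
```

The line puts the nut at about 1.55 rad. The plate is down and the nut is gripped with 40 N, so I'll hand it in.

```bash
python3 -c "
from station import r
print(r.sign_off())"
```

```text
the job is handed in; nothing more can be done
None
```

The job is handed in, with no verdict shown: the punch plate is down on its stop, the nut was bottomed out and backed off about a quarter turn (measured 1.55 rad), and the gripper is still holding it with about 40 N.

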